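# Tuck the tea caddy's sprung lid under its lip

## Task

Close the green tea caddy with your fingertips only: fold its white sprung lid over, and while pressing it flat push it by its thumb rib fully home, so that its edge is tucked beneath the dark steel lip and stays shut when you let go. Do not lift, tip or shove the caddy, and leave the other things where they are.

Things in the scene. Friction and masses are not known exactly. Their poses are not given: they have to be found in the camera images.
- caddy: heavy green enamelled tea-sachet box standing loose on the worktop, 150x110 mm, walls 60 mm high (75 mm at the lip end), 1.5 kg. Origin: centre of its underside. Its +x axis points from the dark steel lip end to the hinge end (both ends on x, 75 mm from the origin), z up. A wall cabinet hangs beyond and to the right of it (over x > 0.65 m, y < 0.12 m, from 0.43 m above the worktop up): come in from the front.
- lip (a point): middle of the free lower edge of the dark steel retaining lip: a 17 mm deep, 8 mm thick, 100 mm wide ledge over the box's -x end; its underside is 67 mm above the worktop, 3 mm above the top face of the shut lid.
- lid_hinge (a point): point in the middle of the lid's hinge axis (along the caddy's y), 62 mm above the worktop; it slides with the lid, 62 mm from the caddy's centre towards +x when the lid is back, 46 mm when fully tucked.
- lid_edge (a point): middle of the lid's free edge, 115 mm from the hinge axis. The white lid is 92 mm wide and 4 mm thick; shut, it lies flat with its top face 64 mm above the worktop, and lies 5 mm short of the lip until slid.
- lid_rib (a point): middle of the top of the dark steel thumb rib on the lid's outer face (the upper face when shut): 60 mm long along the hinge direction, 7 mm wide, standing 9 mm proud, its middle line 78.5 mm from the hinge axis. With the lid open the rib is on the side away from the lip.
- lid (a joint): opening angle of the lid, rad: 0 flat shut, 1.57 upright, more when leaning away from the lip; limit 2.2. A weak spring (about 1 N at the free edge) lifts the lid to 1.4 or more unless something holds it.
- lid_slide (a joint): how far lid and hinge have slid along the caddy towards the lip (its -x), m: 0 back, 0.016 fully home; friction about 2 N, stays where it is left. From 0.005 on the lid's free edge is beneath the lip if the lid is flat; an edge above the lip cannot get down past it.
- honey_jar: honey jar with a red lid, 65 mm wide, 100 mm tall, beside the caddy. Origin: centre of its underside.
- salt_shaker: clear salt shaker with a grey top, 44 mm wide, 90 mm tall, on the other side of the caddy. Origin: centre of its underside.
- heart_mug: pink mug with a heart, 106x73x88 mm, right of the caddy. Origin: centre of its underside.
- tea_box: pale green tea carton, 68x132x122 mm, at the front right. Origin: centre of its underside.
- teaspoon: steel teaspoon, 130 mm long, lying at the left edge of the worktop. Origin: centre of its underside.
- marker: red and white marker pen, 135 mm long, lying at the back left. Origin: centre of its underside.

How it is judged (in metres and radians):
On the way:
1. the lid is folded flat before its edge goes beneath the lip (value of joint lid below 0.06 rad and value of joint lid_slide below 0.007 m), for 0.02 s.
At the end, for the whole second after the job is handed in: The lid lies flat (within 0.06 rad) with its edge slid at least 12 of 16 mm towards and beneath the lip, at rest and left to itself; the caddy stands flat within 40 mm of where it was and the six bystanders within 30 mm (value of joint lid below 0.06 rad and value of joint lid_slide above 0.012 m and distance of caddy from where it was at the start of the episode below 0.04 m and angle between caddy's own z axis and vertical below 0.03 rad and linear speed of caddy below 0.01 m/s and velocity of joint lid between -0.05 and 0.05 rad/s and distance of each of honey_jar, salt_shaker, heart_mug, tea_box, teaspoon, marker from where it was at the start of the episode below 0.03 m); the robot touches nothing.
It fails at once if the caddy is lifted or tipped (height (world z) of caddy above 0.012 m or angle between caddy's own z axis and vertical above 0.15 rad).
It fails at once if the caddy is shoved more than 40 mm (distance of caddy from where it was at the start of the episode above 0.04 m).
It fails at once if a bystander is moved more than 30 mm, lifted or knocked (distance of any of honey_jar, salt_shaker, heart_mug, tea_box, teaspoon, marker from where it was at the start of the episode above 0.03 m).
It also fails if it takes over 38 s, if anything falls off the work surface, if the arm or the gripper's body presses on something with over 40 N, if the wrist force passes 120 N, or if a joint passes its speed limit or range.

## Robot

A 6-joint arm with a two-finger parallel gripper is mounted at the origin on a cart in front of the work surface, level with it; the furniture and walls round the work are solid. World frame = base frame: x ahead of the robot, y to its left, z up, the work surface at z = 0. Lengths are in mm, angles in rad, forces in N, time in s.
With the tool pointing down it reaches from about 350 to 875 mm from the base axis. Payload 4.2 kg.
Tool frame: the origin (TCP) lies between the finger pads; the fingertips stand 25 mm ahead of it and the grasp point (between the pads) lies 6 mm ahead of it; z points along the fingers, y is the line along which they close (so a half turn about z gives the same grasp; the last joint's range is limited). The gripper opens to 85 mm and grips with 20 to 120 N. Pads are 22 mm wide; open, the fingers measure 114 mm over their backs; the gripper's body (76 mm by 85 mm) begins 54 mm behind the grasp point. The pads swing forward as they close: fully open they stand 13 mm farther back than shut.
Start: joints at [1.431, 0.385, 0.008, 0, -1.194, -0.259], TCP at [242.662, 575.947, 256.312] pointing down, gripper open.
Joint ranges: [-3.14, 3.14], [-1.21, 2.06], [-1.07, 1.41], [-3.16, 2.05], [-2.99, -0.16], [-3.1, 3.1]. Speed limits (rad/s): [2.79, 2.79, 3.14, 3.14, 3.14, 3.14].

## Interface

Orientations are given as a unit quaternion [x, y, z, w].
In Python, from bench import read_state, get_image, job_done gives the robot as it stands.
- The arm moves only by the tool play_rows, never from a script. Its argument "series" is a list of rows, each a list of 6 numbers: the shift along the world's x, y, z in mm, then the turn, a rotation vector about the world's x, y, z in units of 6 degrees (1.0 is 6 degrees). A call has 1 to 20 rows; each row shifts and turns the commanded pose from where the row before left it; what a row does not reach is not made up. A row lasts 1/12 s, in which the tool goes at most 41.7 mm and 7.16 degrees, less where a joint would pass 70% of its speed; a pose out of reach is approached as far as the arm can. A call is refused whole if a number of a shift passes 41.7 or a number of a turn 1, either way. A call with a gripper value outside its range is refused whole. "gripper" is the opening, from 0 (shut) to 1 (fully open), set as the call begins (left out, the last holds). The fingers move at their own pace and stop on an object; the grip force is fixed at half the most. Time passes only in rows, so rows that do not move let the fingers close. It gives the time, the measured TCP pose, the force, the opening and the grip force at its end, in the units of the state.
- read_state(): the state, without advancing time (a new reading comes with each control period).
- get_image(name): name is "scene" or "top" or "wrist"; returns a dict with "image" (480x640x3 uint8, red, green, blue), "fx", "fy", "cx", "cy" (pixels), "eye" and "rotation" of the camera in the world. Camera axes: x right, y down, z forward; pixel columns grow to the right and rows downward; lengths in mm; the calibration is good to about 2 mm. A picture is of the moment at which its call begins. There is no depth.
- job_done(): hands the job in; it is judged then, once.
The state is a dict: "clock": time; "joints": joint angles; "joint_vel": joint speeds; "joint_efforts": joint torques, N m; "position": TCP position; "ee_rot": TCP orientation; "contact_force": force on the tool from outside, world axes, zero at the start; "wrist_torque": the same for the moment, N m; "gripper_width": finger opening in mm; "grasp_force": force on a finger pad.
Only numpy, scipy, OpenCV 4.12 (cv2) and the standard library are available. Lean on these libraries where they do the work, as an engineer would, in place of code of your own. Each camera call takes 0.05 s, during which the arm holds its last target. There are 200 camera calls.

## Working session

There is one attempt and no reset: what is moved stays moved. The work goes in short steps, Python scripts to look and compute and a tool call to move; the robot and the scene stay as the last step left them, time stands still between calls to the robot, and variables do not carry over. Pictures are saved under pics/ and viewed, at most 10 in all, crops included, and the job is handed in when it is done.

Besides the shell and the picture viewer there is one more tool, called after ">>>" as a command line: name --pt "numbers of a row" for each row, then --argument value for the rest. play_rows: Moves the arm, as the interface text tells. Its arguments: {"type":"object","properties":{"series":{"type":"array","items":{"type":"array","items":{"type":"number"}}},"gripper":{"type":"number"}},"required":["series"]}

```bash
mkdir -p pics
cat > h.py <<'E'
import numpy as np,cv2,json
from bench import *
def snap(n,f):
    d=get_image(n); cv2.imwrite(f'pics/{f}.png',cv2.cvtColor(d['image'],cv2.COLOR_RGB2BGR))
    np.save(f'pics/{f}.npy',{k:d[k] for k in d if k!='image'},allow_pickle=True)
def ray(f,u,v,z):
    d=np.load(f'pics/{f}.npy',allow_pickle=True).item()
    e=np.array(d['eye']);R=np.array(d['rotation'])
    r=R@np.array([(u-d['cx'])/d['fx'],(v-d['cy'])/d['fy'],1]);return e+r*(z-e[2])/r[2]
E
python3 - <<'E'
from h import *
snap('scene','s1');snap('top','t1');print(read_state())
for f in('s1','t1'):print(np.load(f'pics/{f}.npy',allow_pickle=True).item())
E
```

```text
{'clock': 0.1, 'joints': array([ 1.43058378e+00,  3.85480882e-01,  6.77294811e-03, -4.17325145e-04,
       -1.19400929e+00, -2.58629367e-01]), 'joint_vel': array([ 4.59166089e-05, -1.58323653e-03,  1.97817391e-03,  1.02414678e-03,
       -1.14098446e-03,  2.53200435e-04]), 'joint_efforts': array([-4.47579305e-04, -3.93318951e+01,  1.88929868e+01,  4.19790030e+00,
       -2.58908804e-03,  7.31495334e-06]), 'position': array([242.50588017, 575.5261539 , 255.33690619]), 'ee_rot': array([ 9.80165732e-01, -1.98177136e-01, -1.36778069e-04,  9.70243302e-04]), 'contact_force': array([ 0.02757072, -0.10281099,  0.30037619]), 'wrist_torque': array([-0.05209663,  0.06046123, -0.002602  ]), 'grasp_force': 0.0, 'gripper_width': 85.2361655029794}
{'fx': 479.80385100256404, 'fy': 479.80385100256404, 'cx': 311.09745511650254, 'cy': 233.2357969630333, 'eye': array([-187.66354812, -564.36024183,  944.1987866 ]), 'rotation': array([ 0.82995736, -0.39475697,  0.17788096, -0.35170453])}
{'fx': 443.3668423051091, 'fy': 443.3668423051091, 'cx': 314.4250106475376, 'cy': 236.14948065208108, 'eye': array([ 453.35293937,    9.84011584, 1238.71477949]), 'rotation': array([ 0.70953139, -0.70434598,  0.01139066, -0.01822607])}
```

View pics/s1.png

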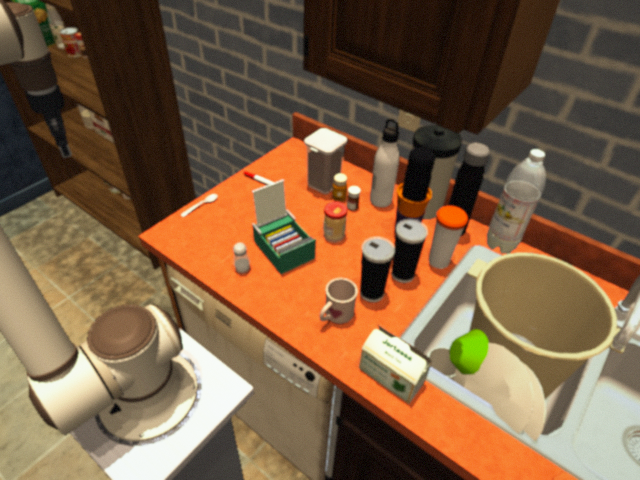

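View pics/t1.png

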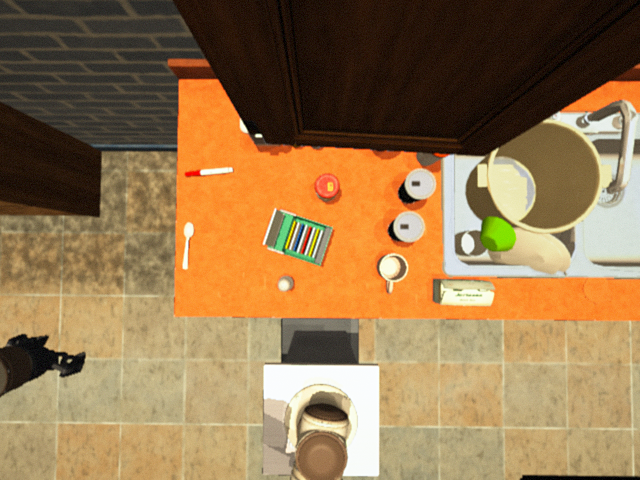

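The caddy lies at about (300,238) in the top view, with the upright lid at its left end (hinge, ~272,230) and the lip at its right end (~322,246). The jar is at (327,186) and the salt at (286,284). I'll enlarge both views.

```bash
cat > h2.py <<'E'
from scipy.spatial.transform import Rotation as Ro
E
sed -i "s/R=np.array(d\['rotation'\])/R=Ro.from_quat(d['rotation']).as_matrix()/; 1a from scipy.spatial.transform import Rotation as Ro" h.py; rm h2.py
python3 - <<'E'
from h import *
a=cv2.imread('pics/t1.png')[195:275,250:350];b=cv2.imread('pics/s1.png')[170:280,240:330]
a=cv2.resize(a,(600,480),interpolation=2)[:, :400*2];b=cv2.resize(b,(450,550),interpolation=2)
cv2.imwrite('pics/ta.png',a);cv2.imwrite('pics/sb.png',b)
E
```

```text
(no output)
```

View pics/ta.png

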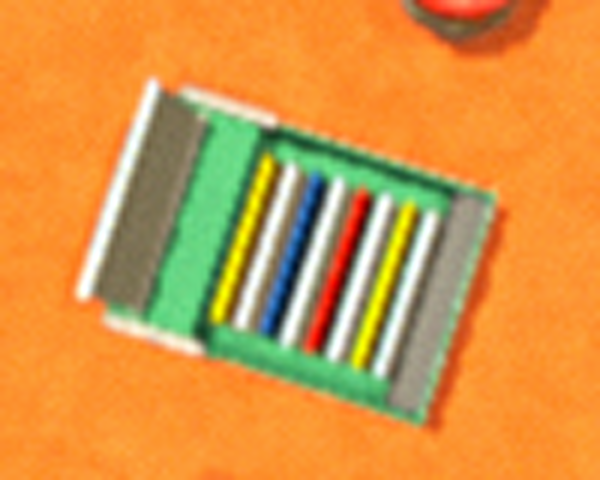

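View pics/sb.png

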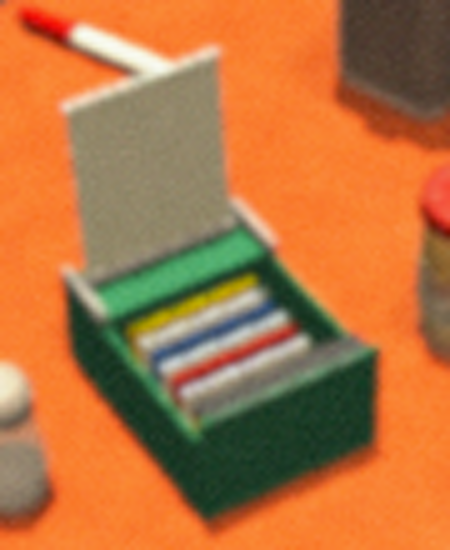

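The enlarged top view shows the outer lip-end corners at crop (495,190) and (428,422). The lid's free edge runs from (155,80) to (82,297) and its foot from about (205,118) to (147,312).

Run:
```python
from h import *
p=lambda x,y,z:ray('t1',250+x/6-.4,195+y/6-.4,z)
A,B=p(495,190,75),p(428,422,75);print('lip',A,B,np.linalg.norm(A-B))
C,D=p(205,118,64),p(147,312,64);print('foot',C,D,np.linalg.norm(C-D))
for z in (160,170,177):
  E,F=p(155,80,z),p(82,297,z);print('edge',z,E,F,np.linalg.norm(E-F))
m=(A+B)/2
d=B-A;nx=np.array([-d[1],d[0]])/np.linalg.norm(d[:2])
if nx[1]<0:nx=-nx
print('axis from lip edge',nx,'foot',(C+D)[:2]/2-m[:2],'along',((C+D)[:2]/2-m[:2])@nx)
print('centre',m[:2]+75*nx,'hinge',m[:2]+137*nx,'yaw',np.arctan2(nx[1],nx[0]))
for n,u,v,z in(('jar',327,186,100),('salt',286,284,90),('mug',393,267,88)):print(n,ray('t1',u,v,z))
```

```text
lip [528.41829889 -24.98962465  75.        ] [426.74049798   3.657572    75.        ] 105.63634352715341
foot [560.20664782 103.35243576  64.        ] [474.04948057 128.10537246  64.        ] 89.64243049354428
edge 160 [566.86112399 116.25154974 160.        ] [478.25295354 144.92403485 160.        ] 93.13173075810933
edge 170 [565.80887008 115.26508478 170.        ] [478.02212316 143.6717676  170.        ] 92.26837250503706
edge 177 [565.07229234 114.5745593  177.        ] [477.86054189 142.79518053 177.        ] 91.66402172788655
axis from lip edge [0.27118694 0.9625267 ] foot [ 39.54866576 126.39493044] along 132.38357663287482
centre [497.91841886  61.52347601] hinge [514.73200908 121.20013128] yaw 1.296170360010495
jar [630.88086203 -10.46569242 100.        ]
salt [377.22337512  93.62456259  90.        ]
mug [ 423.14810648 -182.64364751   88.        ]
```

>>> play_rows --pt "18 -24.7 0 0 0 -0.87" --pt "18 -24.7 0 0 0 -0.87" --pt "18 -24.7 0 0 0 -0.87" --pt "18 -24.7 0 0 0 -0.87" --pt "18 -24.7 0 0 0 -0.87" --pt "18 -24.7 0 0 0 -0.87" --pt "18 -24.7 0 0 0 -0.87" --pt "18 -24.7 0 0 0 -0.87" --pt "18 -24.7 0 0 0 -0.87" --pt "18 -24.7 0 0 0 -0.87" --pt "18 -24.7 0 0 0 -0.87" --pt "18 -24.7 0 0 0 -0.87" --pt "18 -24.7 0 0 0 -0.87" --pt "18 -24.7 0 0 0 -0.87" --pt "18 -24.7 0 0 0 -0.87" --pt "18 -24.7 0 0 0 -0.87" --pt "0 0 0 0 0 0" --pt "0 0 0 0 0 0" --gripper 0

```text
clock: 1.6
position: [531.0, 179.3, 255.6]
ee_rot: [-0.598, 0.801, 0.0, -0.001]
contact_force: [0.3, 0.6, 0.8]
gripper_width: 0.1
grasp_force: 0.0
```

Run:
```python
from h import *
snap('wrist','w1');snap('scene','s2')
a=cv2.resize(cv2.imread('pics/s2.png')[90:290,200:350],(450,600),interpolation=2)
b=cv2.resize(cv2.imread('pics/w1.png'),(350,262));c=np.zeros((600,800,3),'u1');c[:,:450]=a;c[:262,450:]=b;cv2.imwrite('pics/m1.png',c)
```

```text
(no output)
```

View pics/m1.png

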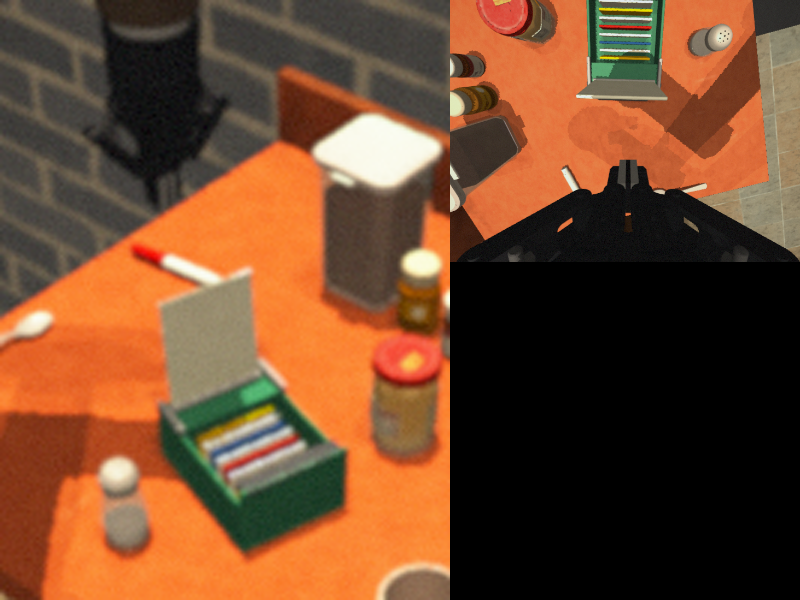

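The fingers sit behind the lid and are centred on it. Next I go down and make first contact.

>>> play_rows --pt "0 0 -27 0 0 0" --pt "0 0 -27 0 0 0" --pt "0 0 -27 0 0 0" --pt "0 0 -26 0 0 0" --pt "0 0 0 0 0 0" --pt "-2.8 -9.6 0 0 0 0" --pt "-2.8 -9.6 0 0 0 0" --pt "-1.4 -4.8 0 0 0 0" --pt "-1.4 -4.8 0 0 0 0" --pt "0 0 0 0 0 0"

```text
clock: 2.53
position: [522.3, 151.1, 150.8]
ee_rot: [-0.599, 0.801, -0.0, 0.001]
contact_force: [0.1, 0.7, -1.1]
gripper_width: 0.1
grasp_force: 0.0
```

>>> play_rows --pt "-1.5 -5.1 0 0 0 0" --pt "-1.5 -5.1 0 0 0 0" --pt "-1.5 -5.1 0 0 0 0" --pt "-1.5 -5.1 0 0 0 0" --pt "-1.5 -5.1 -1 0 0 0" --pt "-1.5 -5.1 -1 0 0 0" --pt "-1.5 -5.1 -1 0 0 0" --pt "-1.5 -5.1 -1 0 0 0" --pt "-1.5 -5.1 -2 0 0 0" --pt "-1.5 -5.1 -2 0 0 0" --pt "0 0 0 0 0 0"

```text
clock: 3.45
position: [506.5, 99.9, 140.7]
ee_rot: [-0.599, 0.801, 0.0, -0.001]
contact_force: [-0.9, 1.0, 0.5]
gripper_width: 0.1
grasp_force: 0.2
```

Run:
```python
from h import *
snap('wrist','w2');snap('scene','s3')
a=cv2.resize(cv2.imread('pics/s3.png')[140:290,225:338],(450,600),interpolation=2)
b=cv2.resize(cv2.imread('pics/w2.png'),(350,262));c=np.zeros((600,800,3),'u1');c[:,:450]=a;c[:262,450:]=b;cv2.imwrite('pics/m2.png',c)
```

```text
(no output)
```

View pics/m2.png

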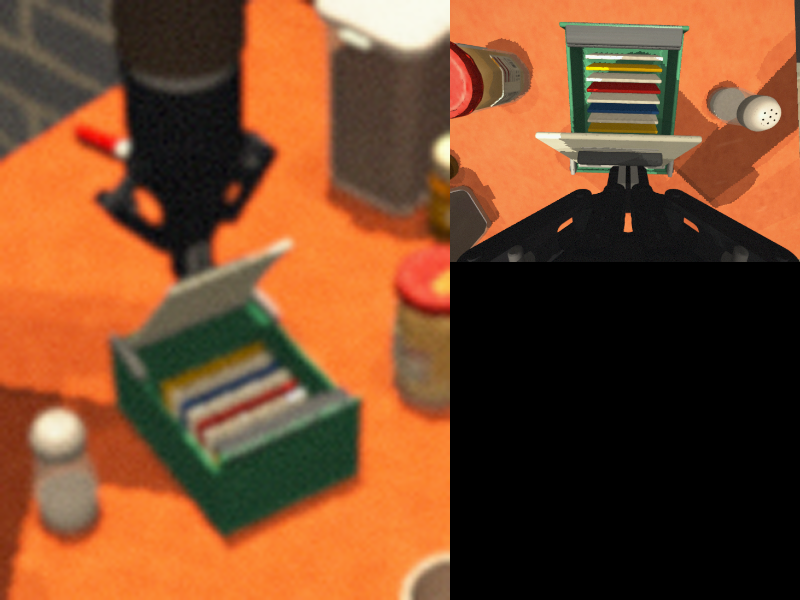

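The lid is at about 60° with the fingertip just behind the rib. Now I press it down.

>>> play_rows --pt "0 0 -5.5 0 0 0" --pt "-0.4 -1.4 -5.5 0 0 0" --pt "-0.4 -1.4 -5.5 0 0 0" --pt "-0.4 -1.4 -5.5 0 0 0" --pt "-0.4 -1.4 -5.5 0 0 0" --pt "-0.4 -1.4 -5.5 0 0 0" --pt "-0.4 -1.4 -5.5 0 0 0" --pt "-0.4 -1.4 -5.5 0 0 0" --pt "-0.4 -1.4 -5 0 0 0" --pt "0 0 0 0 0 0"

```text
clock: 4.38
position: [503.8, 89.5, 91.2]
ee_rot: [-0.599, 0.801, 0.0, -0.0]
contact_force: [0.0, -1.2, 1.8]
gripper_width: 0.2
grasp_force: 0.8
```

Run:
```python
from h import *
snap('wrist','w3');snap('scene','s4')
a=cv2.resize(cv2.imread('pics/s4.png')[140:290,225:338],(450,600),interpolation=2)
b=cv2.resize(cv2.imread('pics/w3.png')[0:480,80:560],(350,350));c=np.zeros((600,800,3),'u1');c[:,:450]=a;c[:350,450:]=b;cv2.imwrite('pics/m3.png',c)
```

```text
(no output)
```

View pics/m3.png

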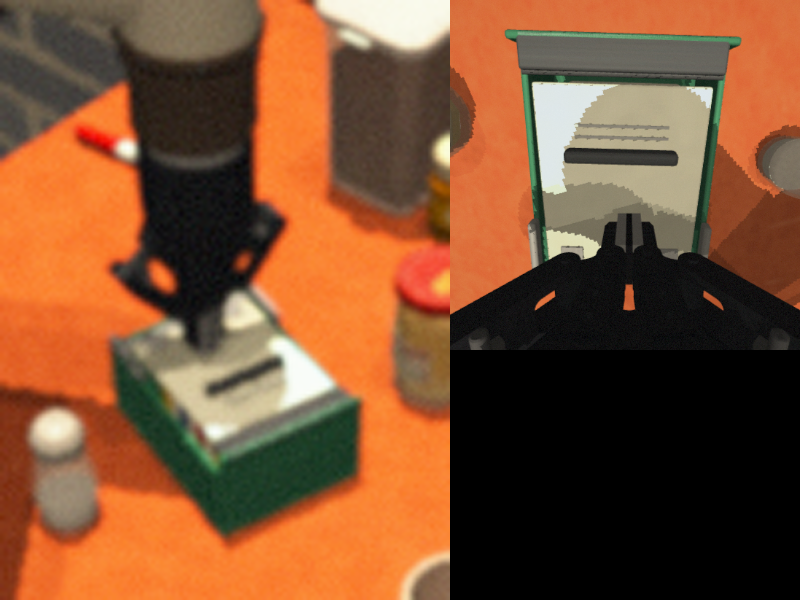

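The lid is almost flat with a gap still showing before the lip, so it hasn't slid yet. I'll press a little more.

>>> play_rows --pt "0 0 -1.5 0 0 0" --pt "0 0 -1.5 0 0 0" --pt "0 0 0 0 0 0" --pt "0 0 0 0 0 0"

```text
clock: 4.82
position: [503.9, 89.6, 89.3]
ee_rot: [-0.599, 0.801, 0.0, -0.0]
contact_force: [-0.2, -1.3, 2.5]
gripper_width: 0.0
grasp_force: 1.0
```

>>> play_rows --pt "0 0 -1 0 0 0" --pt "0 0 -1 0 0 0" --pt "0 0 0 0 0 0" --pt "0 0 0 0 0 0"

```text
clock: 5.15
position: [504.0, 89.6, 88.6]
ee_rot: [-0.599, 0.8, -0.0, -0.0]
contact_force: [-4.0, -1.4, 10.8]
gripper_width: -0.1
grasp_force: 5.5
```

Firmly flat (10.8 N). Now I slide forward to the rib.

>>> play_rows --pt "-0.8 -2.9 0 0 0 0" --pt "-0.8 -2.9 0 0 0 0" --pt "-0.8 -2.9 0 0 0 0" --pt "-0.8 -2.9 0 0 0 0" --pt "-0.8 -2.9 0 0 0 0" --pt "-0.8 -2.9 0 0 0 0" --pt "-0.8 -2.9 0 0 0 0" --pt "-0.8 -2.9 0 0 0 0" --pt "-0.8 -2.9 0 0 0 0" --pt "-0.8 -2.9 0 0 0 0" --pt "0 0 0 0 0 0"

```text
clock: 6.07
position: [498.5, 62.2, 88.7]
ee_rot: [-0.6, 0.8, -0.001, 0.004]
contact_force: [-0.0, 1.4, 5.1]
gripper_width: -0.2
grasp_force: 2.7
```

Run:
```python
from h import *
snap('wrist','w4');snap('scene','s5')
a=cv2.resize(cv2.imread('pics/s5.png')[140:290,225:338],(450,600),interpolation=2)
b=cv2.resize(cv2.imread('pics/w4.png')[0:480,80:560],(350,350));c=np.zeros((600,800,3),'u1');c[:,:450]=a;c[:350,450:]=b;cv2.imwrite('pics/m4.png',c)
```

```text
(no output)
```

View pics/m4.png

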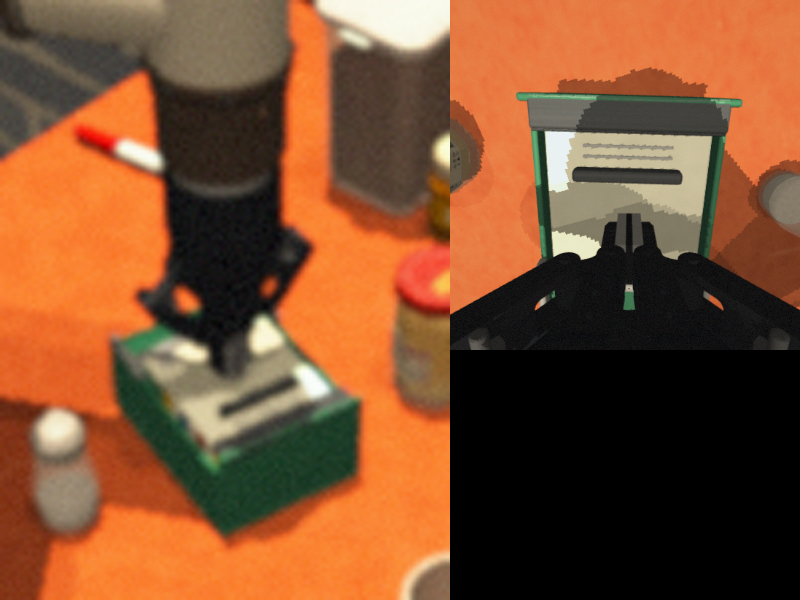

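The lid has moved up to the lip by friction, still flat. The rib is still ahead of the fingertip, so I keep pushing.

>>> play_rows --pt "-0.8 -2.9 0 0 0 0" --pt "-0.8 -2.9 0 0 0 0" --pt "-0.8 -2.9 0 0 0 0" --pt "-0.8 -2.9 0 0 0 0" --pt "-0.8 -2.9 0 0 0 0" --pt "-0.8 -2.9 0 0 0 0" --pt "-0.8 -2.9 0 0 0 0" --pt "-0.8 -2.9 0 0 0 0" --pt "0 0 0 0 0 0"

```text
clock: 6.92
position: [492.7, 39.9, 88.5]
ee_rot: [-0.599, 0.8, -0.001, 0.005]
contact_force: [1.5, 7.8, 3.5]
gripper_width: -0.3
grasp_force: 5.1
```

Run:
```python
from h import *
snap('wrist','w5');snap('top','t5')
a=cv2.resize(cv2.imread('pics/t5.png')[195:275,250:350],(450,360),interpolation=2)
b=cv2.resize(cv2.imread('pics/w5.png')[0:480,80:560],(350,350));c=np.zeros((600,800,3),'u1');c[:360,:450]=a;c[:350,450:]=b;cv2.imwrite('pics/m5.png',c)
```

```text
(no output)
```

View pics/m5.png

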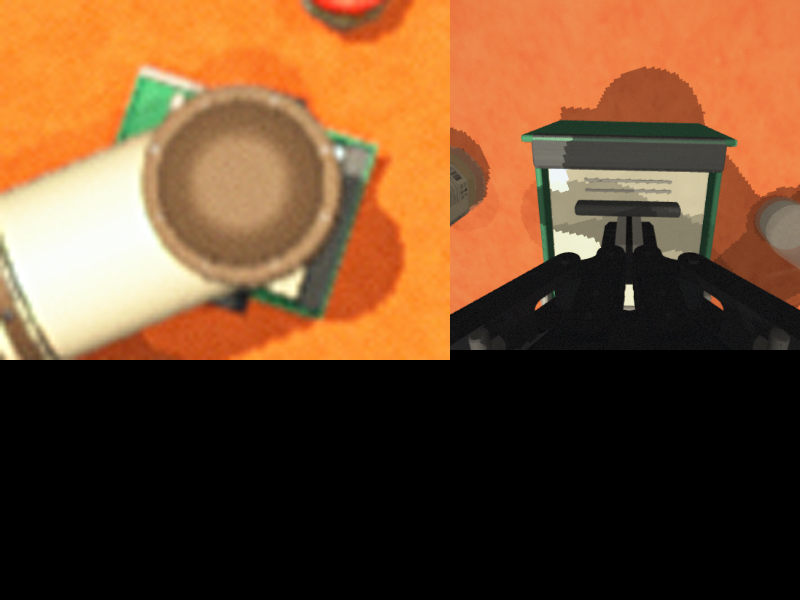

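Run:
```python
from h import *
k=480/350
for f,rib,lip,top in(('w3',(621,149),(624,78),(623,34)),('w4',(628,169),(631,133),(630,97)),('w5',(628,201),(628,170),(629,139))):
  g=lambda p,z:ray(f,80+(p[0]-450)*k,p[1]*k,z)[:2]
  R,L,T=g(rib,73),g(lip,67),g(top,75)
  print(f,R,L,T,np.linalg.norm(R-L),np.linalg.norm(R-T))
```

```text
w3 [494.45979304  40.58573706] [482.89000535   7.14494068] [477.91436911 -10.55897501] 35.38568707508529 53.75437309222223
w4 [488.62576302  24.08353112] [482.06401295   7.18124672] [477.44553884 -10.53384604] 18.131292890712164 36.37801827845132
w5 [487.97163505  19.22143924] [483.53449975   3.9221135 ] [477.76045781 -13.6621575 ] 15.929768918068218 34.43252932278181
```

The gap from the rib to the lip went from 35 to 16 mm, so the lid is fully home, and the caddy has shifted only about 3 mm. I ease off and lift away.

>>> play_rows --pt "0.3 1 0.5 0 0 0" --pt "0.3 1 1 0 0 0" --pt "0.1 0.5 1 0 0 0" --pt "0 0 2 0 0 0" --pt "0 0 5 0 0 0" --pt "0 0 10 0 0 0" --pt "2.8 9.6 20 0 0 0" --pt "5.6 19.2 30 0 0 0" --pt "8 29 30 0 0 0" --pt "8 29 30 0 0 0" --pt "8 29 0 0 0 0" --pt "8 29 0 0 0 0" --pt "0 0 0 0 0 0" --pt "0 0 0 0 0 0"

```text
clock: 8.18
position: [529.0, 183.8, 214.1]
ee_rot: [-0.6, 0.8, 0.0, -0.003]
contact_force: [-0.2, -1.0, -0.1]
gripper_width: 0.2
grasp_force: 0.0
```

Run:
```python
from h import *
snap('scene','s6');snap('top','t6')
a=cv2.resize(cv2.imread('pics/s6.png')[140:290,225:338],(400,530),interpolation=2)
b=cv2.resize(cv2.imread('pics/t6.png')[195:275,250:350],(400,320),interpolation=2)
c=np.zeros((600,800,3),'u1');c[:530,:400]=a;c[:320,400:]=b;cv2.imwrite('pics/m6.png',c)
```

```text
(no output)
```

View pics/m6.png

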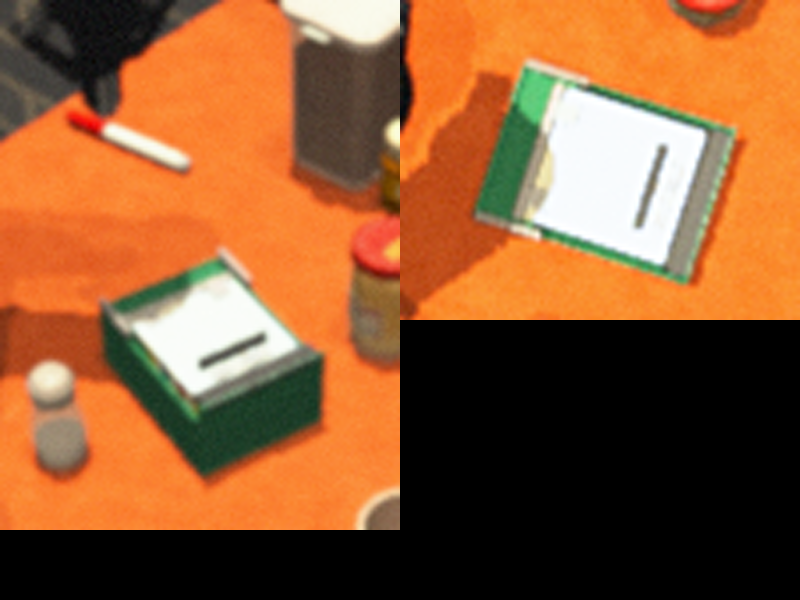

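The lid lies flat and tucked under the lip with the arm clear. The rib measures about 43 mm from the lip end, against 42.5 mm when fully home. Handing in.

```bash
python3 -c "
from bench import *
print(job_done())"
```

```text
the job is handed in; nothing more can be done
None
```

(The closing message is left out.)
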